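# Uncap the light sensor, release its telescoping stand and hold it at the second stop

## Robot

A 6-joint arm with a two-finger parallel gripper is mounted at the origin on the work surface. World frame = base frame: x ahead of the robot, y to its left, z up, the work surface at z = 0. Lengths are in m, angles in rad, forces in N, time in s.
With the tool pointing down it reaches from about 0.3 to 0.775 m from the base axis. Payload 14.6 kg.
Tool frame: the origin (TCP) lies at the centre of the arm's flange, where the gripper is bolted on; the fingertips stand 199 mm ahead of it and the grasp point (between the pads) lies 180 mm ahead of it; z points along the fingers, y is the line along which they close (so a half turn about z gives the same grasp; the last joint's range is limited). The gripper opens to 94 mm and grips with 3 to 60 N. Pads are 16 mm wide; open, the fingers measure 119 mm over their backs; the gripper's body (75 mm by 177 mm) begins 78 mm behind the grasp point.
Start: joints at [1.047, 0.3, 1.521, -0, 1.321, -0.067], TCP at [0.243, 0.494, 0.405] pointing down, gripper open.
Joint ranges: [-3.03, 3.03], [-0.79, 2.21], [0.23, 2.52], [-1.04, 4.18], [0, 3.07], [-2.55, 2.55]. Speed limits (rad/s): [2.22, 2.22, 2.57, 3.14, 3.14, 3.14].

## Interface

Orientations are given as [roll, pitch, yaw] about the fixed x, y, z axes, in that order (R = Rz(yaw) Ry(pitch) Rx(roll)).
In Python, from station import ctrl gives the robot as it stands. The module is installed in compiled form; this text tells all that it offers.
- The arm moves only by the tool servo_tool, never from a script. Its argument "motion" is a list of rows, each a list of 5 numbers: the closure, from 0 (fully open) to 1 (shut), then the shift along the world's x, y, z in cm, then the turn about the world's z in degrees. A call has 1 to 20 rows; each row is the pose to reach, as a shift and turn from the pose commanded when the call began; what a row does not reach only later rows make up. A row lasts 1/8 s, in which the tool goes at most 62.5 mm and 10.7 degrees, less where a joint would pass 70% of its speed; a pose out of reach is approached as far as the arm can. A call with a gripper value outside its range is refused whole. The fingers move at their own pace and stop on an object; "squeeze" is the grip in N (left out, the last holds). Time passes only in rows, so rows that repeat a pose let the fingers close. It gives the time, the measured TCP pose, the force, the opening and the grip force at its end, in the units of the state.
- ctrl.get_obs(): the state, without advancing time (a new reading comes with each control period).
- ctrl.camera(name): name is "scene" or "top"; returns a dict with "image" (480x640x3 uint8, red, green, blue), "fx", "fy", "cx", "cy" (pixels), "dist" ([k1, k2, p1, p2, k3] as OpenCV has them; the pictures are not rectified), "camera_from_world" (4x4, takes a point from world to camera coordinates). Camera axes: x right, y up, looking along -z (the intrinsics and any distortion apply to the point x, -y, -z); pixel columns grow to the right and rows downward; lengths in m; the calibration is good to about 2 mm. A picture is of the moment at which its call begins. There is no depth.
- ctrl.hand_in(): hands the job in; it is judged then, once.
The state is a dict: "time_s": time; "qpos": joint angles; "joint_vel": joint speeds; "tau": joint torques, N m; "ee_pos": TCP position; "eef_rot": TCP orientation; "force": force on the tool from outside, world axes, zero at the start; "moment": the same for the moment, N m; "grip_width": finger opening in m; "grip_force": force on a finger pad.
Only numpy, scipy, OpenCV 4.12 (cv2) and the standard library are available. Lean on these libraries where they do the work, as an engineer would, in place of code of your own. Each camera call takes 0.05 s, during which the arm holds its last target. There are 200 camera calls.

## Task

The screen is about to be measured: take the transit cap off the light sensor on the small telescoping stand and drop the cap into the wire basket. Then squeeze in the release button on the side of the sensor head, pull the head up past the first stop to the second stop, fully extended, and finish while still gripping it there, because it sinks back if let go. Leave the other things on the console alone.

Things in the scene. Friction and masses are not known exactly. Their poses are not given: they have to be found in the camera images.
- stand: the stand, fixed to the console: a dark round foot 124 mm across and an aluminium upright column 38 mm across with a black collar (42 mm across) ending 122 mm above the console. Origin: centre of the foot's underside, on the column's axis; z up; -x is the side the sensor's lens looks to, +y the side of the release button. It stands on the left or on the right; the wire basket is on the other side.
- head: the grey sensor head on top of the mast: a block 34 (x) x 40 (y) x 44 mm (z) with a round lens 4 mm proud in its -x face and the release button in its +y face. Origin: centre of its underside, on the column's axis, 124 mm above the console while retracted; axes as the stand's. It moves straight up and down only and does not turn. At the start it is hidden under the cap.
- head_grip (a point): centre of the head block, 146 mm above the console while retracted, 266 mm fully extended
- release_face (a point): centre of the outer face of the release button: a black push piece 16 mm wide (x) and 22 mm tall (z), on the head's +y side, at the height of head_grip; it stands 6 mm proud (26 mm from the axis) and, pressed towards the axis, goes flush with the head's face. Closing the fingers across the head along its y, over the button and the face across from it, presses it (gap then 40 mm).
- release (a joint): travel of the release button in m: 0 = out (mast locked), 0.0065 = fully in. A spring pushes it out with 2 N (out) to 6 N (in). From about 4 mm in, the catch is free; once the mast has risen 15 mm the catch stays free.
- mast_inner (a joint): how far the thin inner tube (21 mm across), which carries the head, is drawn out of the outer tube: 0 to 0.060 m. Its end, 0.060, is the first stop. Upward pull needed: about 7 to 9 N.
- mast_outer (a joint): how far the thicker outer tube (29 mm across) is drawn out of the column: 0 to 0.060 m. It starts to follow when the inner tube is at its stop; its end, 0.060, is the second stop, with the head 120 mm above its retracted height. Upward pull needed: about 13 to 15 N; springs draw both tubes back in when the head is let go.
- cap: the black transit cap, loosely set over the head: an upturned box 52 (x) x 66 (y) x 42 mm, walls 3 mm, open below, with a round knob 22 mm across and 30 mm tall on top; 72 mm tall in all, about 70 g. Origin: centre of its open underside (129 mm above the console at the start). Axes nearly as the stand's. It must rise 40 mm to clear the head.
- cap_center (a point): point on the cap's axis 25 mm above its underside, about the middle of the cap's box
- cap_knob (a point): point on the axis of the cap's knob, 22 mm above the cap's flat top (8 mm below the knob's top)
- basket: the wire basket, fixed to the console: 150 (x) x 140 (y) x 80 mm tall outside, open at the top, empty, wires and floor about 4 mm thick. Origin: centre of its underside; z up.
- remote: the black remote control, 165 x 44 x 16 mm, lying between the two sides; to be left alone. Origin: underside.
- can: a plain aluminium drink can, 66 mm across, 115 mm tall, at the back; to be left alone. Origin: underside.
- tumbler: a steel tumbler, 72 mm across, 100 mm tall, at the back; to be left alone. Origin: underside.
- cases: a stack of four disc cases, 139 x 176 x 56 mm, on the right (-y); to be left alone. Origin: underside.
- glasses_case: a dark leather spectacle case, 160 x 62 x 46 mm, on the left (+y); to be left alone. Origin: underside.
- bowl: a white china bowl, 150 mm across, 60 mm tall, back left; to be left alone. Origin: underside.
- brush: a small wooden-handled dusting brush lying back right; to be left alone. Origin: underside.
There are look-alikes about, which are no part of the job. What is shaped like the basket but blue is not meant.

How it is judged:
On the way, in this order (a step that is already met when the one before it is completed fails the run):
1. the cap lies in the wire basket, let go (x of cap_center in the frame of basket between -0.075 and 0.075 m and y of cap_center in the frame of basket between -0.07 and 0.07 m and z of cap_center in the frame of basket below 0.068 m and contact force between cap and the fingers below 0.1 N and linear speed of cap below 0.05 m/s), for 0.2 s.
2. the fingers have pressed the release button in, at least 4 mm, before the mast is out (value of joint release above 0.004 m and contact force between head and the fingers above 1 N and value of joint mast_outer below 0.05 m), for 0.1 s.
At the end, for the whole second after the job is handed in: the fingers still hold the sensor head (at least 2 N) with both tubes drawn out to their stops within 6 mm each (inner and outer joint over 0.054 m), the head at rest, and the cap lies in the wire basket, let go and at rest (all of step 1 and value of joint each of mast_inner, mast_outer above 0.054 m and contact force between head and the fingers above 2 N and linear speed of head below 0.02 m/s); the arm keeps its last pose, push and grip.
It fails at once if one of the other things on the console is pushed more than 30 mm away (distance of any of remote, can, tumbler, cases, glasses_case, bowl, brush from where it was at the start of the episode above 0.03 m).
It also fails if it takes over 54 s, if anything falls off the work surface, if the arm or the gripper's body presses on something with over 40 N, if the wrist force passes 120 N, or if a joint passes its speed limit or range.

## Working session

There is one attempt and no reset: what is moved stays moved. The work goes in short steps, Python scripts to look and compute and a tool call to move; the robot and the scene stay as the last step left them, time stands still between calls to the robot, and variables do not carry over. Pictures are saved under pics/ and viewed, at most 10 in all, crops included, and the job is handed in when it is done.

Besides the shell and the picture viewer there is one more tool, called after "Emit:" by a JSON object that holds its "fn" and its "kwargs", one argument or row to a line. servo_tool: Moves the arm, as the interface text tells. Its arguments: {"type":"object","properties":{"motion":{"type":"array","items":{"type":"array","items":{"type":"number"}}},"squeeze":{"type":"number"}},"required":["motion"]}

```bash
mkdir -p pics; cat > h.py <<'E'
import numpy as np, cv2
from station import ctrl
def snap(n,f):
    c=ctrl.camera(n); cv2.imwrite('pics/'+f,c['image'][:,:,::-1]); 
    np.save('pics/'+f+'.npy',{k:v for k,v in c.items()},allow_pickle=True); return c
def load(f): return np.load('pics/'+f+'.npy',allow_pickle=True).item()
def K(c): return np.array([[c['fx'],0,c['cx']],[0,c['fy'],c['cy']],[0,0,1.]])
def ray(c,u,v):
    p=cv2.undistortPoints(np.array([[[u,v]]],float),K(c),np.array(c['dist'],float))[0,0]
    M=np.array(c['camera_from_world']); R=M[:3,:3]; o=-R.T@M[:3,3]
    d=R.T@np.array([p[0],-p[1],-1]); return o,d/np.linalg.norm(d)
def atz(c,u,v,z):
    o,d=ray(c,u,v); return o+d*(z-o[2])/d[2]
def tri(rs):
    A=np.zeros((3,3));b=np.zeros(3)
    for o,d in rs:
        P=np.eye(3)-np.outer(d,d);A+=P;b+=P@o
    x=np.linalg.solve(A,b); return x,[np.linalg.norm((np.eye(3)-np.outer(d,d))@(x-o)) for o,d in rs]
def proj(c,X):
    M=np.array(c['camera_from_world']); p=M[:3,:3]@np.array(X)+M[:3,3]
    q=cv2.projectPoints(np.array([[p[0],-p[1],-p[2]]]),np.zeros(3),np.zeros(3),K(c),np.array(c['dist'],float))[0]
    return q.ravel()
E
python3 - <<'E'
from h import *
for n in('scene','top'):
    c=snap(n,n+'0.png'); M=np.array(c['camera_from_world']); print(n,-M[:3,:3].T@M[:3,3],c['fx'],c['dist'])
print(ctrl.get_obs())
E
```

```text
scene [1.21752076 0.94640583 0.89543163] 556.8722436912719 [0.01131609 0.         0.         0.         0.        ]
top [0.23011774 0.00501134 1.61060439] 513.6134556530227 [-0.12394733  0.          0.          0.          0.        ]
{'time_s': 0.1, 'qpos': array([ 1.04739851e+00,  3.00385729e-01,  1.52152756e+00, -3.59423112e-05,
        1.32070516e+00, -6.66098391e-02]), 'joint_vel': array([ 0.00035394, -0.00052842, -0.00155581,  0.00021989,  0.00025926,
       -0.00058987]), 'tau': array([ 2.11484650e-03, -5.32649660e+01, -3.53284800e+01,  7.09625054e-02,
        2.34472216e-02, -7.09885126e-05]), 'ee_pos': array([0.24257844, 0.49357376, 0.4041557 ]), 'eef_rot': array([-3.14056682e+00, -3.35396522e-05,  2.68481357e+00]), 'force': array([-0.15956161, -0.75118085, -0.41512129]), 'moment': array([ 0.03286111, -0.00634818,  0.07903033]), 'grip_force': 0.0, 'grip_width': 0.09388732716590291}
```

View pics/scene0.png

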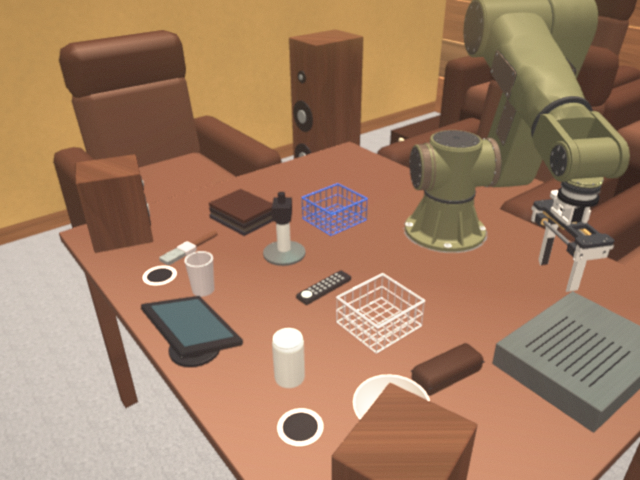

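View pics/top0.png

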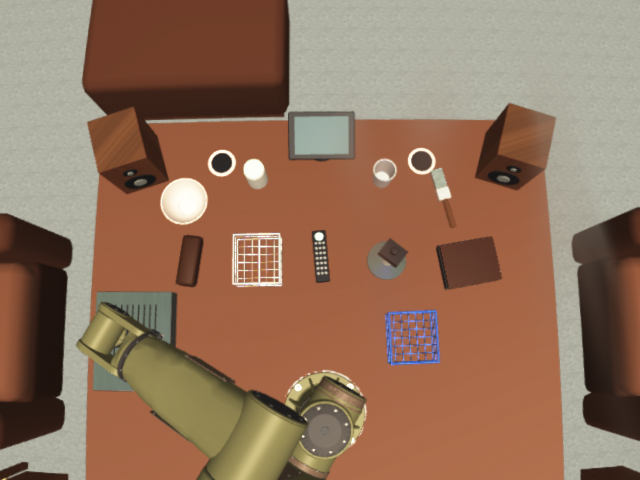

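Both views show one stand with the black cap, at scene (283,208) and top (392,252). Basket candidates are the white wire one at scene (380,310), top (258,260), and the blue one at scene (334,208), top (413,337). I choose the white one, because the task rules out blue. I'll check the cap and basket in a close crop.

```bash
python3 - <<'E'
from h import *
a=load('scene0.png')['image'][180:280,235:335];b=load('top0.png')['image'][212:292,345:425];c=load('top0.png')['image'][220:300,218:298]
f=lambda i:cv2.resize(i,(400,400),interpolation=cv2.INTER_CUBIC)
blank=np.zeros((0,800,3),np.uint8)
im=np.hstack([f(a),f(b)]); cv2.imwrite('pics/crop1.png',im[:,:,::-1])
c=load('top0.png')
for u,v in((233,234),(281,234),(283,287),(233,287)): print(atz(c,u,v,.08))
s=load('scene0.png')
for u,v in((336,310),(381,277),(424,302),(377,345)): print('s',atz(s,u,v,[.08,.08,.08,0][ [336,381,424,377].index(u)]))
E
```

```text
[0.54337708 0.26985454 0.08      ]
[0.54183256 0.12301727 0.08      ]
[0.38010354 0.11652781 0.08      ]
[0.3811697  0.26692276 0.08      ]
s [0.57774767 0.17164314 0.08      ]
s [0.40754873 0.14123038 0.08      ]
s [0.3976678  0.27744892 0.08      ]
s [ 5.21556862e-01  2.54743972e-01 -1.11022302e-16]
```

View pics/crop1.png

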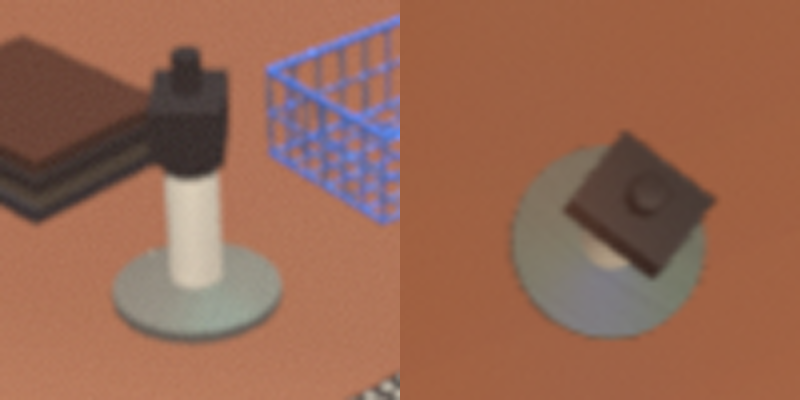

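The crop shows the black cap with its round knob over the head, on the light column with its round foot. The knob top is at scene (281.5,193) and top (394.6,250). The foot centre is at about top (387,260.5).

```bash
python3 - <<'E'
from h import *
s=load('scene0.png');t=load('top0.png')
S=lambda x,y:(235+x/4,180+y/4)
T=lambda x,y:(345+(x-400)/5,212+y/5)
print('knobtop',tri([ray(s,*S(186,53)),ray(t,*T(649,188))]))
print('knob@.2',atz(t,*T(649,188),.2),atz(s,*S(186,53),.2))
print('foot',atz(t,*T(609,243),.01),atz(s,*S(197,288),.008))
P=[atz(t,*T(*p),.171)[:2] for p in((627,131),(716,200),(655,268),(564,208))]
P=np.array(P);print(P,P.mean(0))
for i in range(4):
    d=P[(i+1)%4]-P[i];print(np.linalg.norm(d),np.degrees(np.arctan2(d[1],d[0])))
for z in (0,.08):
  for dx,dy in((.075,.07),(-.075,.07),(-.075,-.07),(.075,-.07)):
    X=[.462+dx,.194+dy,z];print(X,proj(s,X),proj(t,X))
E
```

```text
knobtop (array([ 0.46867269, -0.2029123 ,  0.19737768]), [np.float64(0.002347553749530813), np.float64(0.002347553749530844)])
knob@.2 [ 0.4700744 -0.2040654  0.2      ] [ 0.47028547 -0.19628945  0.2       ]
foot [ 0.46741049 -0.20570613  0.01      ] [ 0.47065306 -0.19707972  0.008     ]
[[ 0.50819667 -0.19682682]
 [ 0.46771907 -0.24654373]
 [ 0.42895148 -0.21028597]
 [ 0.46391267 -0.15942967]] [ 0.46719497 -0.20327155]
0.06411089810019897 -129.1511596682752
0.053080613112207534 136.91599809484686
0.06171423902236618 55.49339903428848
0.05796222437497716 -40.18057436766284
[0.537, 0.264, 0] [374.81297445 350.0351987 ] [238.96724459 240.8998233 ]
[0.387, 0.264, 0] [420.03833906 323.46093296] [238.21566967 287.61854649]
[0.387, 0.124, 0] [380.73745664 296.007652  ] [282.47812726 287.3025552 ]
[0.537, 0.124, 0] [336.36696518 319.21490215] [282.59527546 240.46828495]
[0.537, 0.264, 0.08] [376.34105625 323.32319624] [234.8643856  236.02978481]
[0.387, 0.264, 0.08] [422.92029786 297.49041144] [233.99708495 285.05911779]
[0.387, 0.124, 0.08] [382.26092073 270.94854167] [280.51138117 284.7242918 ]
[0.537, 0.124, 0.08] [336.57948001 293.4150744 ] [280.670959   235.56130808]
```

Emit:
{"fn": "servo_tool", "kwargs": {
  "motion": [
    [0,0.5,-1,2,0],
    [0,1.5,-4,4,-1],
    [0,3,-9,5,-2],
    [0,4.5,-14,5,-3],
    [0,6,-19,5,-4],
    [0,8,-24,5,-5],
    [0,9.5,-29,5,-6],
    [0,11,-34,5,-7],
    [0,13,-39,5,-8],
    [0,14.5,-44,5,-9],
    [0,16,-49,5,-10],
    [0,18,-54,5,-11],
    [0,19.5,-59,5,-12],
    [0,21,-64,5,-13],
    [0,22,-68,5,-13],
    [0,22.6,-69.5,5,-13],
    [0,22.6,-69.5,5,-13],
    [0,22.6,-69.5,5,-13]
  ],
  "squeeze": 15
}}

```text
time_s: 2.35
ee_pos: [0.4685, -0.2003, 0.4547]
eef_rot: [3.141, -0.0, 2.459]
force: [-0.0, -0.7, 0.1]
grip_width: 0.0939
grip_force: 0.0
```

```bash
python3 - <<'E'
from h import *
a=snap('scene','s1.png')['image'][100:250,210:360];b=snap('top','t1.png')['image'][200:300,345:445]
f=lambda i:cv2.resize(i,(400,400),interpolation=cv2.INTER_CUBIC)
cv2.imwrite('pics/crop2.png',np.hstack([f(a),f(b)])[:,:,::-1])
o=ctrl.get_obs();print(o['ee_pos'],o['eef_rot'],o['time_s'])
s=load('s1.png');p=o['ee_pos'];yaw=o['eef_rot'][2];yd=np.array([np.sin(yaw),-np.cos(yaw),0])
for g in(-.047,.047): 
  q=proj(s,p+g*yd-[0,0,.199]);print('tip',q,(q-[210,100])*400/150)
E
```

```text
[ 0.46848777 -0.20029112  0.45492672] [3.14146275e+00 3.27669099e-04 2.45921001e+00] 2.45
tip [281.64936224 166.63784584] [191.06496598 177.70092224]
tip [278.78096224 181.61882464] [183.4158993  217.65019904]
```

View pics/crop2.png

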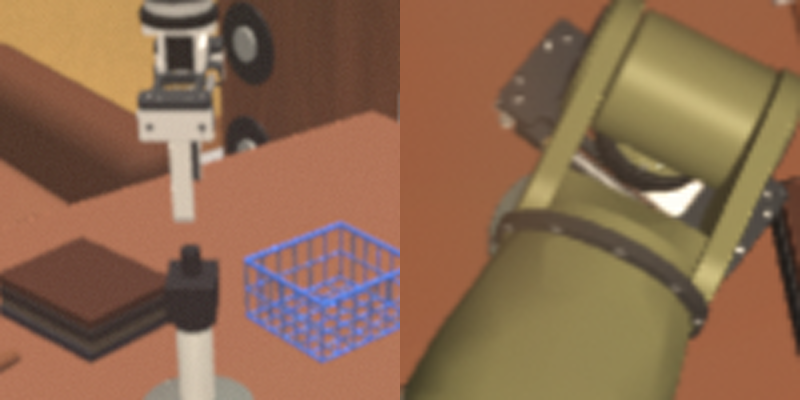

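The gripper is above the cap. The near fingertip is at crop (183,219), as predicted, and the knob top is at crop (190,249).

```bash
python3 - <<'E'
from h import *
s=load('s1.png');t=load('t1.png')
print('knob pred scene',proj(s,[.4685,-.2003,.201]),'obs 281.4 193.2; top', proj(t,[.4685,-.2003,.201]),'obs 394.8 249.6')
for X in([.47,-.204,.2],[.47,-.204,.202]): print(proj(s,X))
J=[(proj(s,np.array([.4685,-.2003,.2])+d)-proj(s,[.4685,-.2003,.2]))/10 for d in 0.01*np.eye(3)];print(J)
# refine obs: dark blob centroid of knob rows in scene
g=s['image'].astype(int).sum(2)
for v in range(190,204): 
  w=np.where(g[v,268:296]<230)[0]+268
  if len(w):print(v,w.min(),w.max())
E
```

```text
knob pred scene [281.19017577 192.21522823] obs 281.4 193.2; top [393.52689118 250.10767747] obs 394.8 249.6
[279.99003439 192.21838697]
[279.95558581 191.56578741]
[array([-0.30245287,  0.10467737]), array([0.20798254, 0.13032759]), array([-0.01686799, -0.32745944])]
192 280 281
193 279 283
194 278 284
195 278 284
196 278 284
197 278 285
198 275 290
199 274 290
200 274 290
201 274 290
202 274 290
203 273 290
```

Emit:
{"fn": "servo_tool", "kwargs": {
  "motion": [
    [0,0,0,-2,0],
    [0,0,0,-4,0],
    [0,0,0,-6,0],
    [0,0,0,-7.3,0],
    [0,0,0,-7.9,0],
    [0,0,0,-7.9,0],
    [0.4,0,0,-7.9,0],
    [0.7,0,0,-7.9,0],
    [1,0,0,-7.9,0],
    [1,0,0,-7.9,0],
    [1,0,0,-7.9,0],
    [1,0,0,-7.9,0],
    [1,0,0,-7.9,0]
  ],
  "squeeze": 15
}}

```text
time_s: 4.08
ee_pos: [0.4686, -0.2014, 0.3756]
eef_rot: [-3.142, -0.0, 2.458]
force: [-0.0, 0.3, -0.1]
grip_width: 0.027
grip_force: 0.0
```

Emit:
{"fn": "servo_tool", "kwargs": {
  "motion": [
    [1,0,0,0,0],
    [1,0,0,0,0],
    [1,0,0,0,0],
    [1,0,0,0,0]
  ]
}}

```text
time_s: 4.58
ee_pos: [0.4686, -0.2014, 0.3756]
eef_rot: [-3.142, -0.0, 2.458]
force: [-0.0, 0.1, -0.2]
grip_width: 0.0217
grip_force: 15.0
```

Emit:
{"fn": "servo_tool", "kwargs": {
  "motion": [
    [1,0,0,0.5,0],
    [1,0,0,1.5,0],
    [1,0,0,3,0],
    [1,0,0,4.5,0],
    [1,0,0,6,0],
    [1,0,0,7.5,0],
    [1,0,0,8,0],
    [1,0,0,8,0]
  ]
}}

```text
time_s: 5.58
ee_pos: [0.4686, -0.2014, 0.4557]
eef_rot: [3.142, 0.0, 2.458]
force: [0.2, -0.6, -0.1]
grip_width: 0.0218
grip_force: 15.0
```

```bash
python3 - <<'E'
from h import *
a=snap('scene','s2.png')['image'][100:250,210:360];b=load('scene0.png')['image'][260:360,320:440]
cv2.imwrite('pics/crop3.png',np.hstack([cv2.resize(a,(400,400),interpolation=2),cv2.resize(b,(400,400),interpolation=2)])[:,:,::-1])
E
```

```text
(no output)
```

View pics/crop3.png

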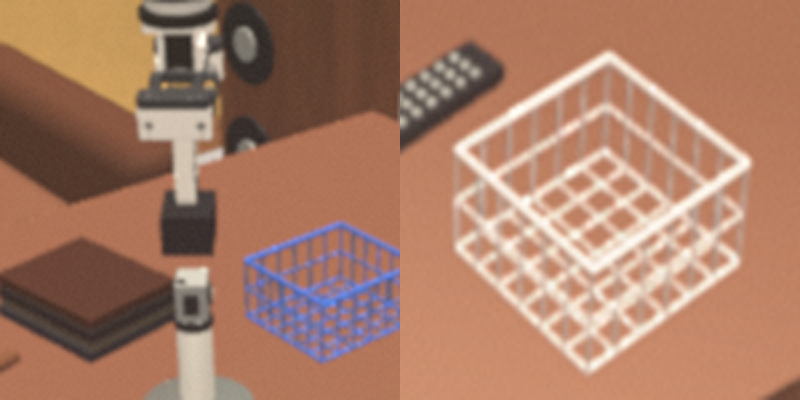

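The head is uncovered at crop (190,290), and its release button faces the camera, so the head's +y lies at about 51°. The basket rim corners are at scene (336.5,297), (383,274), (424,300) and (378.5,327), which puts its centre at about (0.465, 0.198).

Emit:
{"fn": "servo_tool", "kwargs": {
  "motion": [
    [1,0,1,0,0],
    [1,0,4,0,0],
    [1,0,8,0,0],
    [1,0,12,0,0],
    [1,0,16,0,0],
    [1,0,20,0,0],
    [1,0,24,0,0],
    [1,0,28,0,0],
    [1,0,32,0,0],
    [1,0,36,0,0],
    [1,-0.4,39,0,0],
    [1,-0.4,39.9,-1,0],
    [1,-0.4,39.9,-4,0],
    [1,-0.4,39.9,-8,0],
    [1,-0.4,39.9,-12,0],
    [1,-0.4,39.9,-12,0],
    [1,-0.4,39.9,-12,0]
  ]
}}

```text
time_s: 7.75
ee_pos: [0.4649, 0.1975, 0.337]
eef_rot: [3.14, 0.001, 2.458]
force: [0.1, -0.3, -1.5]
grip_width: 0.0217
grip_force: 15.0
```

```bash
python3 - <<'E'
from h import *
a=snap('scene','s3.png')['image'][210:360,300:450];b=snap('top','t3.png')['image'][200:320,200:320]
cv2.imwrite('pics/crop4.png',np.hstack([cv2.resize(a,(400,400),interpolation=2),cv2.resize(b,(400,400),interpolation=2)])[:,:,::-1])
E
```

```text
(no output)
```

View pics/crop4.png

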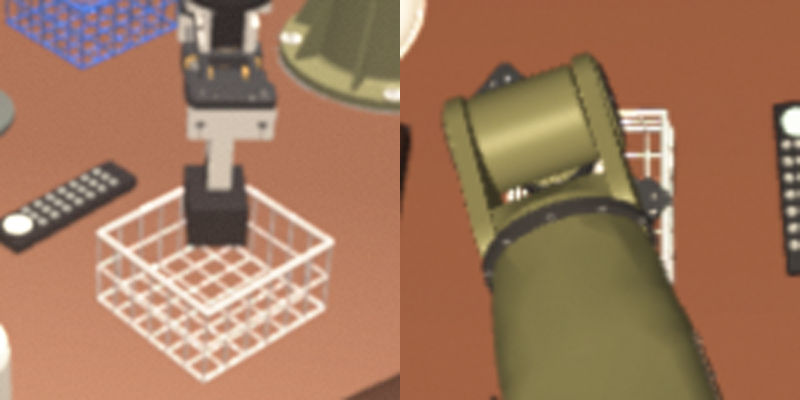

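The cap hangs centred over the white basket, at crop (215,215), so I'll lower it and release.

Emit:
{"fn": "servo_tool", "kwargs": {
  "motion": [
    [1,0,0,-2,0],
    [1,0,0,-4,0],
    [1,0,0,-6,0],
    [1,0,0,-7.5,0],
    [1,0,0,-8.3,0],
    [1,0,0,-8.3,0],
    [0.5,0,0,-8.3,0],
    [0.5,0,0,-8.3,0],
    [0.5,0,0,-8.3,0],
    [0.5,0,0,-8.3,0],
    [0.5,0,0,-7,0],
    [0.5,0,0,-4,0],
    [0.5,0,0,0,0],
    [0.5,0,0,5,0],
    [0.3,0,0,10,0],
    [0,0,0,14,0],
    [0,0,0,15,0]
  ]
}}

```text
time_s: 9.98
ee_pos: [0.4641, 0.1974, 0.4889]
eef_rot: [3.138, 0.002, 2.458]
force: [-0.5, 0.2, -0.2]
grip_width: 0.0735
grip_force: 0.0
```

```bash
python3 - <<'E'
from h import *
A=snap('scene','s4.png');a=A['image'];T=snap('top','t4.png');b=T['image']
f=lambda i,h:cv2.resize(i,(400,h),interpolation=2)
cv2.imwrite('pics/crop5.png',np.vstack([np.hstack([f(a[180:240,250:310],400),f(b[225:285,360:420],400)]),np.hstack([f(a[270:350,320:480],200),f(b[220:300,200:360],200)])])[:,:,::-1])
c,s_=np.cos(np.radians(51)),np.sin(np.radians(51))
print(proj(A,[.4686+.026*c,-.2014+.026*s_,.146]),[ (proj(T,[.4686+x*s_+y*c,-.2014-x*c+y*s_,.168])-[360,225])*400/60+[400,0] for x,y in((.017,.02),(.017,-.02),(-.017,-.02),(-.017,.02))])
E
```

```text
[281.10869044 214.25557924] [array([602.13875564, 120.90336258]), array([676.2101991 , 178.08606175]), array([628.5190848 , 239.59357745]), array([554.29108762, 182.08671558])]
```

View pics/crop5.png

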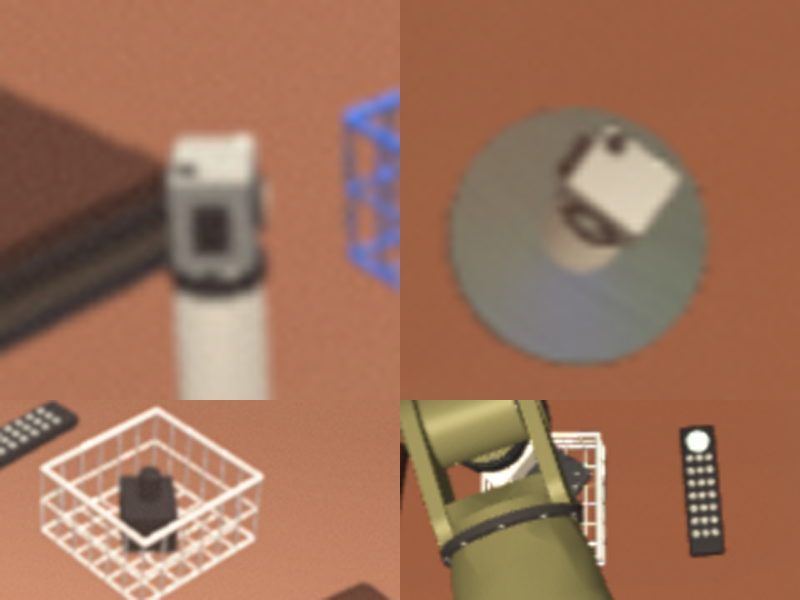

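The cap lies inside the white basket, at crop (148,510). The bare head is at crop top (625,181), with its button facing the camera at scene (281.5,214.5), so I'll return to it.

Emit:
{"fn": "servo_tool", "kwargs": {
  "motion": [
    [0,0,-1,0,0],
    [0,0,-4,0,0],
    [0,0,-8,0,0],
    [0,0,-12,0,0],
    [0,0,-16,0,0],
    [0,0,-20,0,0],
    [0,0,-24,0,0],
    [0,0,-28,0,0],
    [0,0,-32,0,0],
    [0,0,-36,0,0],
    [0,0.4,-39,-1,-1],
    [0,0.4,-40,-3,-1],
    [0,0.4,-40,-5,-1],
    [0,0.4,-40,-5,-1],
    [0,0.4,-40,-5,-1]
  ]
}}

```text
time_s: 11.95
ee_pos: [0.4685, -0.2025, 0.436]
eef_rot: [-3.142, 0.0, 2.44]
force: [0.1, 0.2, 0.4]
grip_width: 0.0937
grip_force: 0.0
```

Emit:
{"fn": "servo_tool", "kwargs": {
  "motion": [
    [0,0,0,-2,0],
    [0,0,0,-4,0],
    [0,0,0,-6,0],
    [0,0,0,-8,0],
    [0,0,0,-10,0],
    [0,0,0,-10.8,0],
    [0,0,0,-10.8,0],
    [0.3,0,0,-10.8,0],
    [0.5,0,0,-10.8,0],
    [1,0,0,-10.8,0],
    [1,0,0,-10.8,0],
    [1,0,0,-10.8,0],
    [1,0,0,-10.8,0],
    [1,0,0,-10.8,0],
    [1,0,0,-10.8,0]
  ],
  "squeeze": 20
}}

```text
time_s: 13.82
ee_pos: [0.4688, -0.2022, 0.3278]
eef_rot: [3.141, 0.001, 2.441]
force: [4.6, 2.8, 0.1]
grip_width: 0.0407
grip_force: 19.9
```

Emit:
{"fn": "servo_tool", "kwargs": {
  "motion": [
    [1,0,0,0,0],
    [1,0,0,0,0],
    [1,0,0,0.3,0],
    [1,0,0,1,0],
    [1,0,0,1.8,0],
    [1,0,0,2.6,0],
    [1,0,0,3.4,0],
    [1,0,0,4.2,0],
    [1,0,0,5,0],
    [1,0,0,5,0]
  ],
  "squeeze": 35
}}

```text
time_s: 15.08
ee_pos: [0.4688, -0.2022, 0.3775]
eef_rot: [3.141, 0.0, 2.441]
force: [7.0, 0.2, -7.2]
grip_width: 0.0401
grip_force: 34.8
```

The pull is 7 N, so the inner tube is moving. I'll carry on up to the second stop.

Emit:
{"fn": "servo_tool", "kwargs": {
  "motion": [
    [1,0,0,0.5,0],
    [1,0,0,1,0],
    [1,0,0,1.5,0],
    [1,0,0,2.2,0],
    [1,0,0,3,0],
    [1,0,0,3.8,0],
    [1,0,0,4.6,0],
    [1,0,0,5.4,0],
    [1,0,0,6.1,0],
    [1,0,0,6.6,0],
    [1,0,0,6.9,0],
    [1,0,0,6.9,0],
    [1,0,0,6.9,0]
  ]
}}

```text
time_s: 16.7
ee_pos: [0.4689, -0.2023, 0.4452]
eef_rot: [3.141, -0.001, 2.441]
force: [8.3, -0.4, -13.2]
grip_width: 0.0404
grip_force: 34.8
```

```bash
python3 - <<'E'
from h import *
A=snap('scene','s5.png');a=A['image']
f=lambda i:cv2.resize(i,(400,400),interpolation=2)
cv2.imwrite('pics/crop6.png',np.hstack([f(a[130:250,220:340]),f(a[240:360,320:440])])[:,:,::-1])
o=ctrl.get_obs();p=o['ee_pos'];print(p,o['force'])
for z in(.122,.182,.244,.288): print(z,(proj(A,[.4688,-.2022,z])-[220,130])*400/120)
print((proj(A,[.4688+.013,-.2022+.0155,.244])-[220,130])*400/120)
E
```

```text
[ 0.46895495 -0.20231464  0.44519599] [  8.64642318   0.98842225 -12.92810358]
0.122 [206.70268726 290.31825664]
0.182 [203.42290313 227.20295219]
0.244 [199.88385028 159.1750345 ]
0.288 [197.27397572 109.05864063]
[197.41159302 170.12908001]
```

View pics/crop6.png

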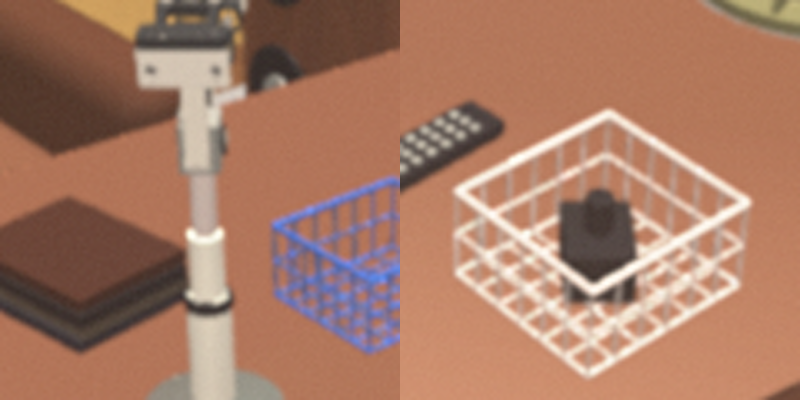

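Both tubes are drawn out, with tube joints at crop (208,235) and (208,300), and the cap is still in the basket. The measured rise is 117.4 mm, so I'll nudge up until I feel the stop.

Emit:
{"fn": "servo_tool", "kwargs": {
  "motion": [
    [1,0,0,0.1,0],
    [1,0,0,0.2,0],
    [1,0,0,0.3,0],
    [1,0,0,0.3,0],
    [1,0,0,0.3,0]
  ]
}}

```text
time_s: 17.38
ee_pos: [0.469, -0.2023, 0.448]
eef_rot: [3.141, -0.001, 2.441]
force: [9.2, -0.7, -15.4]
grip_width: 0.0399
grip_force: 34.8
```

Emit:
{"fn": "servo_tool", "kwargs": {
  "motion": [
    [1,0,0,0.1,0],
    [1,0,0,0.1,0],
    [1,0,0,0.1,0],
    [1,0,0,0.1,0]
  ]
}}

```text
time_s: 17.88
ee_pos: [0.4691, -0.2024, 0.448]
eef_rot: [3.141, -0.003, 2.441]
force: [11.1, -0.8, -22.7]
grip_width: 0.04
grip_force: 34.8
```

The force rose to 22.7 N with no further motion, so the second stop is reached.

```bash
python3 -c "
from station import ctrl
o=ctrl.get_obs();print(o['ee_pos'],o['force'],o['grip_force']);print(ctrl.hand_in())"
```

```text
[ 0.46909293 -0.20239368  0.44801794] [ 11.10664953  -0.82710201 -22.65153232] 34.82936382293701
the job is handed in; nothing more can be done
None
```

The cap is in the white wire basket, the sensor head is held at the second stop (about 120 mm up) with the gripper still closed on it, and the job is handed in; no verdict came back.

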